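Index the hardness tester's table and take the next reading

ROBOT

A 7-joint arm with a two-finger parallel gripper is mounted at the origin on a cart in front of the work surface, level with it; the furniture and walls round the work are solid. World frame = base frame: x ahead of the robot, y to its left, z up, the work surface at z = 0. Lengths are in m, angles in rad, forces in N, time in s.
With the tool pointing down it reaches from about 0.425 to 0.95 m from the base axis. Payload 16.7 kg.
Tool frame: the origin (TCP) lies between the finger pads; the fingertips stand 17 mm ahead of it and the grasp point (between the pads) lies 2 mm behind it; z points along the fingers, y is the line along which they close (so a half turn about z gives the same grasp; the last joint's range is limited). The gripper opens to 94 mm and grips with 3 to 60 N. Pads are 16 mm wide; open, the fingers measure 119 mm over their backs; the gripper's body (75 mm by 177 mm) begins 78 mm behind the grasp point.
Start: joints at [-1.377, 0.426, 0.074, 1.606, -0.034, 1.111, -0.067], TCP at [0.228, 0.635, 0.222] pointing down, gripper open.
Joint ranges: [-2.85, 2.85], [-0.5, 2.14], [-1.23, 1.37], [0.21, 2.46], [-1.02, 4.16], [0.16, 2.05], [-2.73, 2.73]. Speed limits (rad/s): [1.89, 1.89, 2.39, 2.39, 3.01, 3.01, 3.01].

INTERFACE

Orientations are given as a rotation vector (axis times angle).
In Python, from rig import robot gives the robot as it stands. The module is installed in compiled form; this text tells all that it offers.
- The arm moves only by the tool arm_command, never from a script. Its argument "deltas" is a list of rows, each an object of numbers: "x", "y", "z": the shift along the tool's x, y, z in m; "wx", "wy", "wz": the turn, a rotation vector about the tool's x, y, z in degrees. A call has 1 to 12 rows; each row is the pose to reach, as a shift and turn from the pose commanded when the call began, along the tool's axes at that moment; what a row does not reach only later rows make up. A row lasts 1/12 s, in which the tool goes at most 41.7 mm and 7.16 degrees, less where a joint would pass 70% of its speed; a pose out of reach is approached as far as the arm can. A call with a gripper value outside its range is refused whole. "grip" is the closure, from 0 (fully open) to 1 (shut), set as the call begins (left out, the last holds). The fingers move at their own pace and stop on an object; "grip_force" is the grip in N (left out, the last holds). Time passes only in rows, so rows that repeat a pose let the fingers close. It gives the time, the measured TCP pose, the force, the opening and the grip force at its end, in the units of the state.
- robot.get_obs(): the state, without advancing time (a new reading comes with each control period).
- robot.snapshot(name): name is "side" or "top" or "wrist"; returns a dict with "pixels" (400x640x3 uint8, blue, green, red), "K" (3x3 intrinsics, pixels), "R" (3x3) and "t" (3): a world point X has camera coordinates R X + t. Camera axes: x right, y down, z forward; pixel columns grow to the right and rows downward; lengths in m; the calibration is good to about 2 mm. A picture is of the moment at which its call begins. There is no depth.
- robot.hand_in(): hands the job in; it is judged then, once.
Trained networks look in a picture, given as the dict that the camera call returned (one of the last four; its "shot" number tells which), for a name from the list of things; names that differ only in an ending like _2 or _b are one class to them, and where a whole thing is asked for, a point or a joint stands for the part that bears it (a point fixed in the world has none). Each returns a list of dicts, best first, with "conf" (0 to 1); they miss things now and then, are a little off and sometimes report something else, mostly with a low value. They report only what shows in the picture. A call takes as long as a camera call.
- robot.cut_out(picture, label): "mask" (400x640 bool, what is visible of it) and "location" ([column, row] in pixels, amid what is visible of it).
- robot.mark_of(picture, label): "location" ([column, row] in pixels: a listed point, or the origin of a listed thing).
The state is a dict: "time_s": time; "joint_positions": joint angles; "qvel": joint speeds; "tau": joint torques, N m; "eef_pos": TCP position; "tcp_rot": TCP orientation; "wrist_force": force on the tool from outside, world axes, zero at the start; "moment": the same for the moment, N m; "grip_width": opening from 0.0 (shut) to 1.0 (fully open); "grasp_force": force on a finger pad.
Only numpy, scipy, OpenCV 4.12 (cv2) and the standard library are available. Lean on these libraries where they do the work, as an engineer would, in place of code of your own. Each camera call takes 0.05 s, during which the arm holds its last target. There are 200 camera calls.

TASK

The rubber disc on the bench hardness tester has been measured at its present spot. With the fingertips only, press the table's index plunger in, turn the table clockwise (seen from above) to the next notch so that the plunger springs out again and locks it, then push the tester's head down gently by the black knob on its top until its foot stands firmly on the disc, and finish while still holding it pressed down for the reading. Do not pinch a knob between the fingers, and leave everything else on the worktop where it lies.

Things in the scene. Friction and masses are not known exactly. Their poses are not given: they have to be found in the camera images.
- tester: Bench hardness tester, fixed: grey round base, diameter 236 mm, 16 mm high, with a tongue behind. Origin: on the worktop, on the upright axis of its turning table; x points back to the column, -x is its front, z up. Fixed dark steel index plate (diameter 200 mm, heights 42 to 48 mm) with six half-round rim notches 60 degrees apart; above it the round aluminium table, diameter 172 mm, top at 61 mm.
- disc: Dark rubber specimen disc, diameter 100 mm, 6 mm thick, screwed down on the middle of the turning table by a hexagon nut and turning with it; its top is at height 67 mm. Origin: on the table's axis, at worktop height. Three small dents mark the readings already taken.
- plunger_top (a point): Centre of the top of the index plunger's black knob: diameter 28 mm, 12 mm high, top 88 mm above the worktop at rest. The plunger stands upright at the end of a dark arm of the turning table, 104 mm from its axis, and goes round with it. Below the knob, heights 50 to 66 mm, is the arm's round boss, diameter 31 mm; beside the boss the space above height 48 mm is free.
- plunger_pin (a joint): Travel of the plunger, m: 0 = sprung out (up), 0.009 = pressed down to the stop; spring 3 N at first, 8 N at the stop. While up, its collar locks in a notch with 1 mm of play to either side; pressed beyond 0.006 it is clear and the table can turn. Let go between notches it stays at about 0.0055 under the plate and springs up by itself at the next notch.
- table (a joint): Angle of the turning table in rad: about 0 at the start, in its first notch; grows as the table turns clockwise seen from above. The next notch clockwise is at 1.047. Turning it takes about 1 to 2 N at the plunger (more when the collar rubs); it stays where it is left.
- head_top (a point): Centre of the flat top of the black knob (diameter 38 mm, 15 mm high) on the tester's head, 210 mm above the worktop when up, 35 mm behind the table's axis. The head (dial with a white face to the front, steel foot of diameter 18 mm below) slides straight down in the bracket.
- durometer (a joint): Travel of the tester's head, m: 0 = up, held by its spring; grows as it is pushed down. The foot meets the disc at 0.012; then the sprung foot gives way until it is solid at 0.016. The head's own spring takes 5 N at first and 8 N when the foot meets the disc; any push beyond that bears on the disc.
- foot: Steel presser foot of the tester's head, diameter 18 mm. Origin: centre of its lower face, 79 mm above the worktop while the head is up, 12 mm above the disc; moves down with the head. The foot is sprung in the head: once on the disc it gives 1 mm for every 2.5 N (1 N at first), at most 4 mm.
- timer: White bench timer, 62 x 62 x 19 mm, loose near the front of the tester. Leave it. Origin: centre of the underside.
- spare_disc: Spare dark rubber disc, diameter 100 mm, 6 mm thick, lying loose to the left of the tester. Leave it. Origin: centre of the underside.
- marker: White marker pen with blue cap, 135 mm long, 17 mm thick, lying loose in front of the tester. Leave it. Origin: its middle, on the worktop.
- hex_key: Bent hexagon key, 92 x 30 x 4 mm, lying loose in front of the tester at the left. Leave it. Origin: its middle, on the worktop.
- calliper: Steel vernier calliper, 200 x 71 x 12 mm, lying loose to the right. Leave it. Origin: its middle, on the worktop.
- large_weight: Turned steel weight, diameter 48 mm, 40 mm high, loose at the right. Leave it. Origin: centre of the underside.
- small_weight: Turned steel weight, diameter 36 mm, 34 mm high, loose at the right. Leave it. Origin: centre of the underside.
- jar: Jar of orange pellets with a blue lid, diameter 57 mm, 82 mm high, loose at the right. Leave it. Origin: centre of the underside.
- column_top (a point): Top of the tester's fixed steel column (diameter 20 mm), 202 mm above the worktop, 150 mm behind the table's axis. A grey bracket on it, 38 mm wide at most, heights 146 to 178 mm, reaches forward over the table to the head: keep clear of it.

How it is judged:
By the outcome, as a careful person would: the job done as asked, in the order asked, and still so for the second after the job is handed in, while the arm keeps its last pose, push and grip.
It also fails if it takes over 64 s, if anything falls off the work surface, if the arm or the gripper's body presses on something with over 40 N, if the wrist force passes 120 N, or if a joint passes its speed limit or range.

## Working session

There is one attempt and no reset: what is moved stays moved. The work goes in short steps, Python scripts to look and compute and a tool call to move; the robot and the scene stay as the last step left them, time stands still between calls to the robot, and variables do not carry over. Pictures are saved under pics/ and viewed, at most 10 in all, crops included, and the job is handed in when it is done.

Besides the shell and the picture viewer there is one more tool, called after "Call:" as name([rows], argument=value, ...), one row to a line, values as JSON. arm_command: Moves the arm, as the interface text tells. Its arguments: {"type":"object","properties":{"deltas":{"type":"array","items":{"type":"object","properties":{"x":{"type":"number"},"y":{"type":"number"},"z":{"type":"number"},"wx":{"type":"number"},"wy":{"type":"number"},"wz":{"type":"number"}}}},"grip":{"type":"number"},"grip_force":{"type":"number"}},"required":["deltas"]}

```bash
mkdir -p pics
cat > h.py <<'E'
import numpy as np, cv2
from rig import robot
from scipy.spatial.transform import Rotation as Ro
def ray(s,p):
    d=np.linalg.inv(s['K'])@np.array([p[0],p[1],1.]); R=np.array(s['R']);t=np.array(s['t'])
    return -R.T@t, R.T@d
def onz(s,p,z):
    c,d=ray(s,p); return c+d*(z-c[2])/d[2]
def tri(obs):
    A=np.zeros((3,3));b=np.zeros(3)
    for s,p in obs:
        c,d=ray(s,p); d=d/np.linalg.norm(d); P=np.eye(3)-np.outer(d,d); A+=P;b+=P@c
    return np.linalg.solve(A,b)
def proj(s,X):
    q=s['K']@(np.array(s['R'])@X+s['t']); return q[:2]/q[2]
E
cat > m.py <<'E'
from h import *
np.set_printoptions(precision=4,suppress=True)
S={n:robot.snapshot(n) for n in('side','top')}
for n,s in S.items(): cv2.imwrite(f'pics/{n}0.png',s['pixels'])
Z=dict(tester=0,disc=0,plunger_top=.088,head_top=.21,foot=.079,column_top=.202,timer=0,jar=0,marker=0,large_weight=0)
for l,z in Z.items():
    o=[]
    for n,s in S.items():
        r=robot.mark_of(s,l)
        if r: o.append((s,r[0]['location'])); print(l,n,r[0]['location'],round(r[0]['conf'],2),onz(s,r[0]['location'],z))
    if len(o)==2: print('   tri',tri(o))
o=robot.get_obs(); print(o['eef_pos'],o['tcp_rot'],Ro.from_rotvec(o['tcp_rot']).as_matrix(),o['wrist_force'],o['time_s'])
E
python3 m.py
```

```text
tester side [294.8, 211.1] 0.83 [0.5896 0.3069 0.    ]
tester top [281.3, 183.9] 0.89 [0.5859 0.2942 0.    ]
   tri [0.5814 0.2901 0.0107]
disc side [289.7, 212.3] 0.59 [0.5682 0.3076 0.    ]
disc top [281.9, 181.6] 0.75 [0.5974 0.2981 0.    ]
   tri [0.5748 0.2921 0.0146]
plunger_top side [277.2, 202.5] 0.5 [0.4984 0.2549 0.088 ]
plunger_top top [277.8, 194.5] 0.37 [0.4918 0.2461 0.088 ]
   tri [0.4918 0.244  0.0938]
head_top side [307.8, 160.7] 0.46 [0.6381 0.2882 0.21  ]
head_top top [282.5, 147.6] 0.49 [0.6321 0.3    0.21  ]
   tri [0.6416 0.3034 0.2016]
foot side [334.1, 155.4] 0.72 [0.9155 0.567  0.079 ]
column_top side [334.6, 160.1] 0.82 [0.7375 0.265  0.202 ]
column_top top [299.7, 130.2] 0.65 [0.7483 0.2878 0.202 ]
   tri [0.7561 0.2939 0.1882]
timer side [280.9, 239.2] 0.82 [0.4672 0.1564 0.    ]
timer top [295.1, 220.0] 0.72 [0.4623 0.1501 0.    ]
   tri [0.4622 0.1486 0.0053]
jar side [337.8, 327.5] 0.84 [ 0.4447 -0.2654  0.    ]
marker side [256.8, 220.4] 0.63 [0.4343 0.3098 0.    ]
marker top [259.0, 211.7] 0.59 [0.4213 0.304  0.    ]
   tri [0.4267 0.3036 0.0022]
large_weight side [346.3, 359.4] 0.79 [ 0.4145 -0.3545  0.    ]
large_weight top [400.4, 286.8] 0.55 [ 0.4118 -0.3556  0.    ]
   tri [ 0.4125 -0.3557  0.0017]
[0.2275 0.6355 0.2225] [-0.5374 -3.0953 -0.    ] [[-0.9415  0.3371 -0.    ]
 [ 0.3371  0.9415  0.    ]
 [ 0.      0.     -1.    ]] [-0.1965 -0.226  -0.1236] 1.1
```

Run:
```python
import cv2,numpy as np
a=cv2.imread('pics/side0.png')[100:280,200:400];b=cv2.imread('pics/top0.png')[100:280,200:400]
f=lambda i:cv2.resize(i,(400,360),interpolation=cv2.INTER_CUBIC)
cv2.imwrite('pics/c0.png',np.hstack([f(a),f(b)]))
```

```text
(no output)
```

View pics/c0.png

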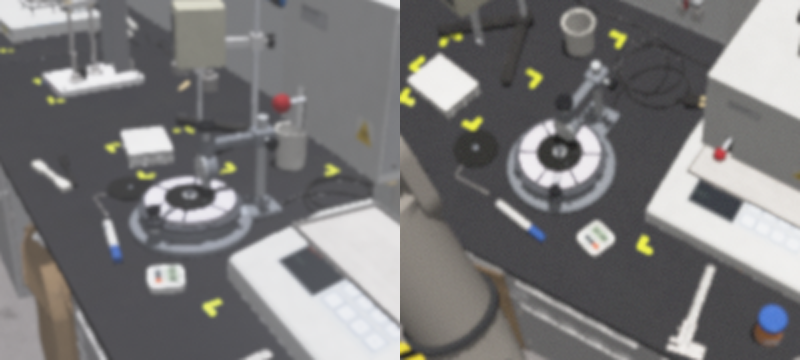

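View pics/top0.png

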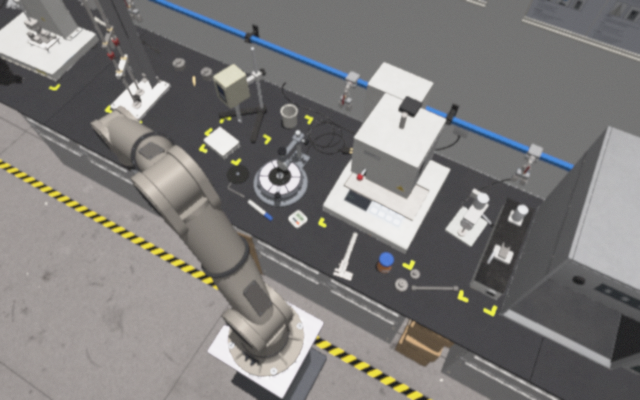

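The pictures show the tester with the plunger knob at about (277,195) in top and (277,204) in side, and the head knob at about (282,150) in top. The networks' marks agree with this. Next I move closer with the fingers shut and look with the wrist camera.

Call:
arm_command([
  {"z": -0.04},
  {"z": -0.08,"x": -0.01},
  {"z": -0.12,"x": -0.03,"y": -0.02},
  {"z": -0.13,"x": -0.06,"y": -0.04,"wz": -5},
  {"z": -0.13,"x": -0.09,"y": -0.065,"wz": -10},
  {"z": -0.13,"x": -0.12,"y": -0.09,"wz": -15},
  {"z": -0.13,"x": -0.15,"y": -0.115,"wz": -19.7},
  {"z": -0.13,"x": -0.18,"y": -0.14,"wz": -19.7},
  {"z": -0.13,"x": -0.21,"y": -0.17,"wz": -19.7},
  {"z": -0.13,"x": -0.25,"y": -0.2,"wz": -19.7},
  {"z": -0.13,"x": -0.28,"y": -0.23,"wz": -19.7},
  {"z": -0.13,"x": -0.31,"y": -0.25,"wz": -19.7},
], grip=1, grip_force=10)

```text
invalid input
```

```bash
cat > w.py <<'E'
from h import *
import sys
np.set_printoptions(precision=4,suppress=True)
s=robot.snapshot('wrist'); cv2.imwrite(f'pics/{sys.argv[1]}.png',s['pixels'])
Z=dict(tester=0,disc=0.067,plunger_top=.088,head_top=.21,foot=.079,column_top=.202,timer=0,marker=0)
for l,z in Z.items():
    for r in robot.mark_of(s,l)[:1]: print(l,r['location'],round(r['conf'],2),onz(s,r['location'],0 if l=='disc' else z))
o=robot.get_obs(); print(o['eef_pos'],o['tcp_rot'],o['wrist_force'],o['grip_width'],o['time_s'])
print('cam',-np.array(s['R']).T@s['t'], np.array(s['R'])[2])
E
python3 w.py w1
```

```text
[0.2275 0.6355 0.2224] [-0.5374 -3.0952  0.0001] [ 0.6209 -0.058  -0.4224] 1.0007421521495872 1.55
cam [0.1509 0.6633 0.3863] [ 0.2621 -0.094  -0.9605]
```

View pics/w1.png

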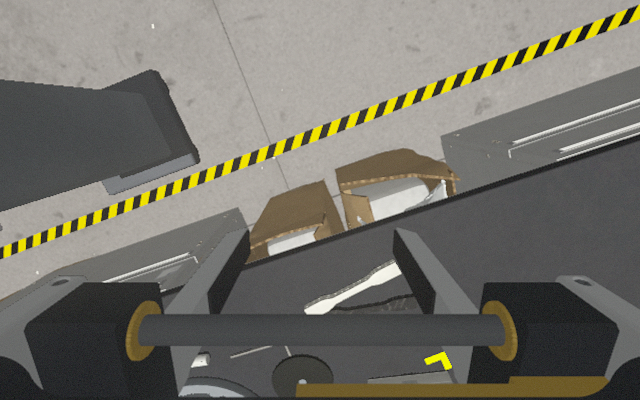

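The wrist camera sits on the robot side and sees the bench behind the tool, so I need to go further forward. The command was refused, so I will try again with complete rows.

Call:
arm_command([
  {"x": 0,"y": 0,"z": -0.04,"wx": 0,"wy": 0,"wz": 0},
  {"x": 0,"y": 0,"z": -0.08,"wx": 0,"wy": 0,"wz": 0},
  {"x": -0.01,"y": -0.01,"z": -0.12,"wx": 0,"wy": 0,"wz": 0},
  {"x": -0.03,"y": -0.02,"z": -0.15,"wx": 0,"wy": 0,"wz": -5},
  {"x": -0.06,"y": -0.035,"z": -0.17,"wx": 0,"wy": 0,"wz": -10},
  {"x": -0.09,"y": -0.05,"z": -0.19,"wx": 0,"wy": 0,"wz": -15},
  {"x": -0.125,"y": -0.065,"z": -0.2,"wx": 0,"wy": 0,"wz": -19.7},
  {"x": -0.16,"y": -0.08,"z": -0.2,"wx": 0,"wy": 0,"wz": -19.7},
  {"x": -0.195,"y": -0.095,"z": -0.2,"wx": 0,"wy": 0,"wz": -19.7},
  {"x": -0.23,"y": -0.11,"z": -0.2,"wx": 0,"wy": 0,"wz": -19.7},
  {"x": -0.265,"y": -0.125,"z": -0.2,"wx": 0,"wy": 0,"wz": -19.7},
  {"x": -0.3,"y": -0.14,"z": -0.2,"wx": 0,"wy": 0,"wz": -19.7},
], grip=1, grip_force=10)

```text
time_s: 2.55
eef_pos: [0.4639, 0.401, 0.4228]
tcp_rot: [-0.0, 3.141, 0.001]
wrist_force: [0.7, 0.5, -0.5]
grip_width: 0.183
grasp_force: 0.0
```

Call:
arm_command([
  {"x": -0.025,"y": -0.02,"z": 0,"wx": 0,"wy": 0,"wz": 0},
  {"x": -0.055,"y": -0.045,"z": 0,"wx": 0,"wy": 0,"wz": 0},
  {"x": -0.085,"y": -0.075,"z": 0,"wx": 0,"wy": 0,"wz": 0},
  {"x": -0.115,"y": -0.1,"z": 0,"wx": 0,"wy": 0,"wz": 0},
  {"x": -0.136,"y": -0.12,"z": 0,"wx": 0,"wy": 0,"wz": 0},
  {"x": -0.136,"y": -0.12,"z": 0,"wx": 0,"wy": 0,"wz": 0},
  {"x": -0.136,"y": -0.12,"z": 0,"wx": 0,"wy": 0,"wz": 0},
])

```text
time_s: 3.13
eef_pos: [0.5999, 0.2807, 0.4222]
tcp_rot: [-0.005, -3.142, 0.001]
wrist_force: [-1.4, 0.5, -0.5]
grip_width: 0.004
grasp_force: 0.0
```

```bash
python3 w.py w2
```

```text
tester [330.6, 147.4] 0.65 [0.5857 0.2995 0.    ]
disc [28.0, 78.9] 0.69 [ 0.4584 -0.2588  0.    ]
plunger_top [299.1, 99.5] 0.81 [0.4996 0.2462 0.088 ]
head_top [337.1, 193.5] 0.91 [0.6218 0.3019 0.21  ]
timer [244.4, 83.6] 0.73 [0.468  0.1395 0.    ]
marker [332.9, 59.6] 0.95 [0.4279 0.3029 0.    ]
[0.5984 0.2831 0.4226] [ 0.0014 -3.1416 -0.0002] [ 1.0947 -0.3334 -0.614 ] 0.004388884997966382 3.5833
cam [0.5186 0.2815 0.586 ] [ 0.2784 -0.0015 -0.9605]
```

View pics/w2.png

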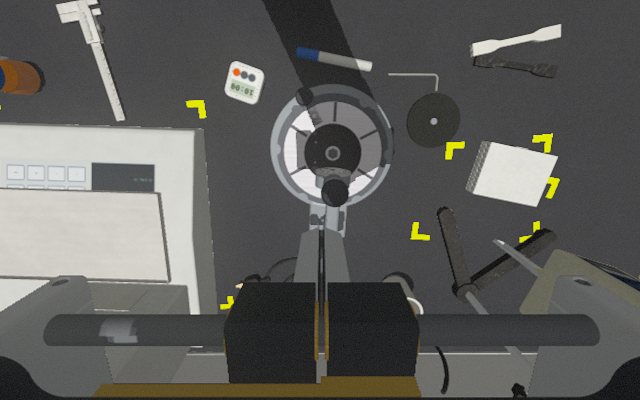

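The wrist picture shows the base circle centred at about (332,147), the nut at (333,153), the plunger knob at about (305,96), and the head knob at (335,191). The column runs straight behind the head.

Run:
```python
from h import *
np.set_printoptions(precision=4,suppress=True)
s=robot.snapshot('wrist'); im=s['pixels']
print('nut',onz(s,(333,153),.073),'base',onz(s,(332.5,147),.016),'knob',onz(s,(305,96),.088),'head',onz(s,(335,191),.21))
for l in('plunger_top','disc','head_top'):
  for r in robot.cut_out(s,l)[:2]:
    ys,xs=np.where(r['mask']); print(l,r['location'],r['conf'],xs.min(),xs.max(),ys.min(),ys.max())
c=cv2.resize(im[70:230,250:420],None,fx=4,fy=3.5*4/3.5,interpolation=cv2.INTER_CUBIC)[:600]
c=np.clip(c.astype(float)*1.7,0,255).astype(np.uint8)
cv2.imwrite('pics/c2.png',c)
```

```text
nut [0.5855 0.3041 0.073 ] base [0.5817 0.3053 0.016 ] knob [0.4931 0.2579 0.088 ] head [0.617  0.3017 0.21  ]
plunger_top [300.1, 100.1] 0.75 294 311 88 106
plunger_top [331.9, 146.6] 0.46 270 391 85 232
disc [332.3, 147.0] 0.66 303 359 124 172
head_top [334.3, 188.4] 0.74 313 348 168 207
```

View pics/c2.png

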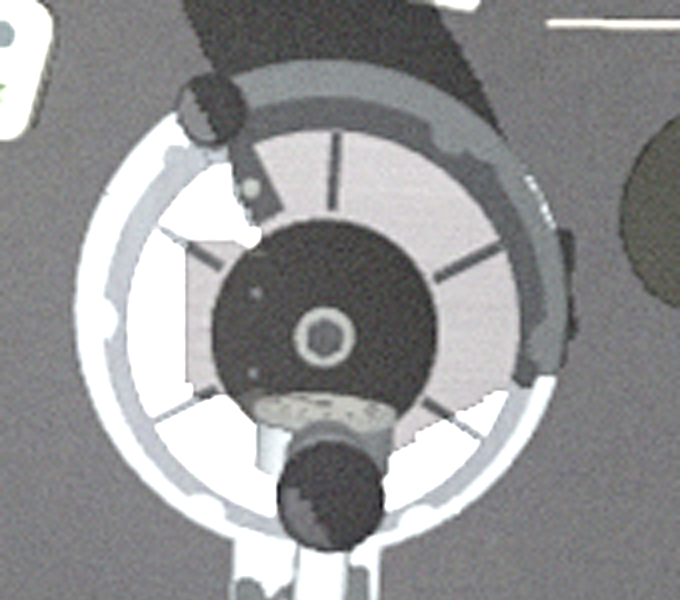

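Run:
```python
from h import *
np.set_printoptions(precision=4,suppress=True)
s=robot.snapshot('wrist')
A=onz(s,(331,154.2),.073);K=onz(s,(303,97),.088);H=onz(s,(332.5,194.3),.21);N=onz(s,(363.7,103.5),.048)
B=onz(s,(329.7,145.7),.016)
print('nut',A,'base',B,'knob',K,'head',H,'notch',N)
c=A[:2]
for p in(K,H,N): d=p[:2]-c; print(np.hypot(*d),np.degrees(np.arctan2(d[1],d[0])))
print(robot.get_obs()['eef_pos'])
```

```text
nut [0.5878 0.3002 0.073 ] base [0.5795 0.2994 0.016 ] knob [0.4948 0.2543 0.088 ] head [0.6217 0.298  0.21  ] notch [0.5037 0.3568 0.048 ]
0.10370491034728183 -153.7338923821282
0.033959723203690846 -3.5970968741699076
0.10139331030671864 146.0670990402061
[0.5987 0.2826 0.4225]
```

Call:
arm_command([
  {"x": 0.03,"y": -0.01,"z": 0,"wx": 0,"wy": 0,"wz": 0},
  {"x": 0.06,"y": -0.02,"z": 0,"wx": 0,"wy": 0,"wz": 0},
  {"x": 0.09,"y": -0.0286,"z": 0.015,"wx": 0,"wy": 0,"wz": 0},
  {"x": 0.104,"y": -0.0286,"z": 0.045,"wx": 0,"wy": 0,"wz": 0},
  {"x": 0.104,"y": -0.0286,"z": 0.08,"wx": 0,"wy": 0,"wz": 0},
  {"x": 0.104,"y": -0.0286,"z": 0.115,"wx": 0,"wy": 0,"wz": 0},
  {"x": 0.104,"y": -0.0286,"z": 0.15,"wx": 0,"wy": 0,"wz": 0},
  {"x": 0.104,"y": -0.0286,"z": 0.185,"wx": 0,"wy": 0,"wz": 0},
  {"x": 0.104,"y": -0.0286,"z": 0.22,"wx": 0,"wy": 0,"wz": 0},
  {"x": 0.104,"y": -0.0286,"z": 0.25,"wx": 0,"wy": 0,"wz": 0},
  {"x": 0.104,"y": -0.0286,"z": 0.275,"wx": 0,"wy": 0,"wz": 0},
  {"x": 0.104,"y": -0.0286,"z": 0.295,"wx": 0,"wy": 0,"wz": 0},
])

```text
time_s: 4.83
eef_pos: [0.4941, 0.2535, 0.1254]
tcp_rot: [-0.0, -3.14, 0.002]
wrist_force: [0.3, 1.1, 0.5]
grip_width: 0.009
grasp_force: 0.0
```

Run:
```python
from h import *
np.set_printoptions(precision=4,suppress=True)
s=robot.snapshot('side');t=robot.snapshot('top')
o=robot.get_obs();print(o['eef_pos'],o['wrist_force'],o['time_s'])
tip=np.array(o['eef_pos'])-[0,0,.017]
a=s['pixels'][150:250,230:355].copy();p=proj(s,tip)-[230,150];q=proj(s,np.array([.4945,.254,.088]))-[230,150];b=proj(s,np.array([.587,.3,.067]))-[230,150]
a=cv2.resize(a,(750,600),interpolation=cv2.INTER_CUBIC)
for x,c in((p,(0,0,255)),(q,(0,255,0)),(b,(255,0,0))): cv2.circle(a,tuple(int(v*6) for v in x),3,c,-1)
cv2.imwrite('pics/s3.png',a)
```

```text
[0.4933 0.253  0.1248] [ 0.7777 -0.7537  0.689 ] 4.9333
```

View pics/s3.png

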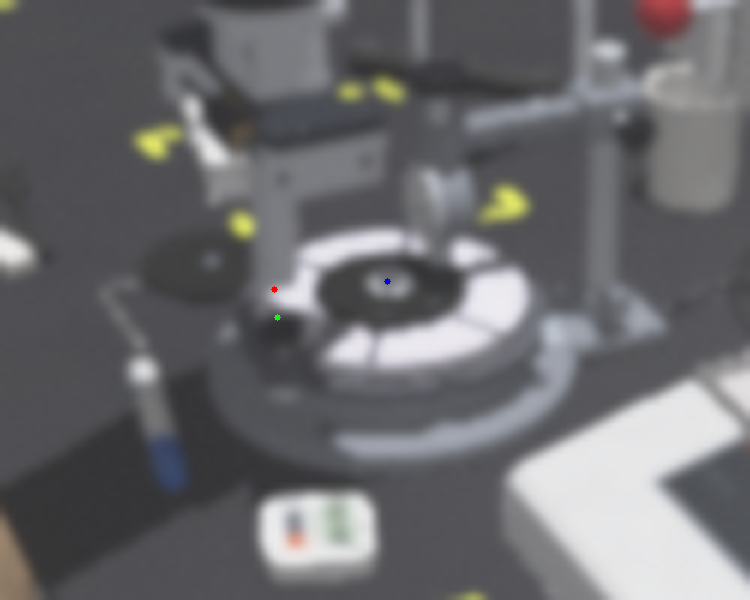

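The finger stands over the plunger knob, at about (275,305) in the crop. Next I press down slowly.

Call:
arm_command([
  {"x": 0,"y": 0,"z": 0.01,"wx": 0,"wy": 0,"wz": 0},
  {"x": 0,"y": 0,"z": 0.018,"wx": 0,"wy": 0,"wz": 0},
  {"x": 0,"y": 0,"z": 0.022,"wx": 0,"wy": 0,"wz": 0},
  {"x": 0,"y": 0,"z": 0.025,"wx": 0,"wy": 0,"wz": 0},
  {"x": 0,"y": 0,"z": 0.025,"wx": 0,"wy": 0,"wz": 0},
])

```text
time_s: 5.35
eef_pos: [0.495, 0.2541, 0.1027]
tcp_rot: [0.0, 3.141, 0.001]
wrist_force: [-0.7, -0.5, 4.1]
grip_width: 0.008
grasp_force: 2.2
```

Call:
arm_command([
  {"x": 0,"y": 0,"z": 0.003,"wx": 0,"wy": 0,"wz": 0},
  {"x": 0,"y": 0,"z": 0.006,"wx": 0,"wy": 0,"wz": 0},
  {"x": 0,"y": 0,"z": 0.008,"wx": 0,"wy": 0,"wz": 0},
  {"x": 0,"y": 0,"z": 0.009,"wx": 0,"wy": 0,"wz": 0},
  {"x": 0,"y": 0,"z": 0.009,"wx": 0,"wy": 0,"wz": 0},
])

```text
time_s: 5.77
eef_pos: [0.4956, 0.2544, 0.0958]
tcp_rot: [0.0, 3.14, 0.003]
wrist_force: [-8.5, -5.1, 34.1]
grip_width: 0.005
grasp_force: 17.2
```

Call:
arm_command([
  {"x": 0,"y": 0,"z": -0.001,"wx": 0,"wy": 0,"wz": 0},
  {"x": 0.001,"y": 0.002,"z": -0.001,"wx": 0,"wy": 0,"wz": 0},
  {"x": 0.0019,"y": 0.0041,"z": -0.001,"wx": 0,"wy": 0,"wz": 0},
  {"x": 0.0037,"y": 0.0083,"z": -0.001,"wx": 0,"wy": 0,"wz": 0},
  {"x": 0.0052,"y": 0.0126,"z": -0.001,"wx": 0,"wy": 0,"wz": 0},
  {"x": 0.0066,"y": 0.0169,"z": -0.001,"wx": 0,"wy": 0,"wz": 0},
  {"x": 0.0077,"y": 0.0213,"z": -0.001,"wx": 0,"wy": 0,"wz": 0},
  {"x": 0.0088,"y": 0.0257,"z": -0.001,"wx": 0,"wy": 0,"wz": 0},
  {"x": 0.0088,"y": 0.0257,"z": -0.001,"wx": 0,"wy": 0,"wz": 0},
])

```text
time_s: 6.52
eef_pos: [0.487, 0.2812, 0.0962]
tcp_rot: [-0.001, 3.139, 0.004]
wrist_force: [-0.4, 0.7, 14.9]
grip_width: 0.007
grasp_force: 7.3
```

Run:
```python
from h import *
np.set_printoptions(precision=4,suppress=True)
s=robot.snapshot('side')
o=robot.get_obs();print(o['eef_pos'],o['wrist_force'],o['time_s'])
for l in ('plunger_top',):
  for n in('side','top'):
    s2=robot.snapshot(n)
    for r in robot.mark_of(s2,l)[:1]: print(n,r['conf'],onz(s2,r['location'],.079))
a=cv2.resize(s['pixels'][150:250,230:355],(750,600),interpolation=cv2.INTER_CUBIC)
cv2.imwrite('pics/s4.png',a)
```

```text
[0.4871 0.2809 0.0962] [-0.7836 -0.2833 14.8809] 6.5667
side 0.63 [0.4747 0.2702 0.079 ]
top 0.61 [ 0.4054 -0.1367  0.079 ]
```

View pics/s4.png

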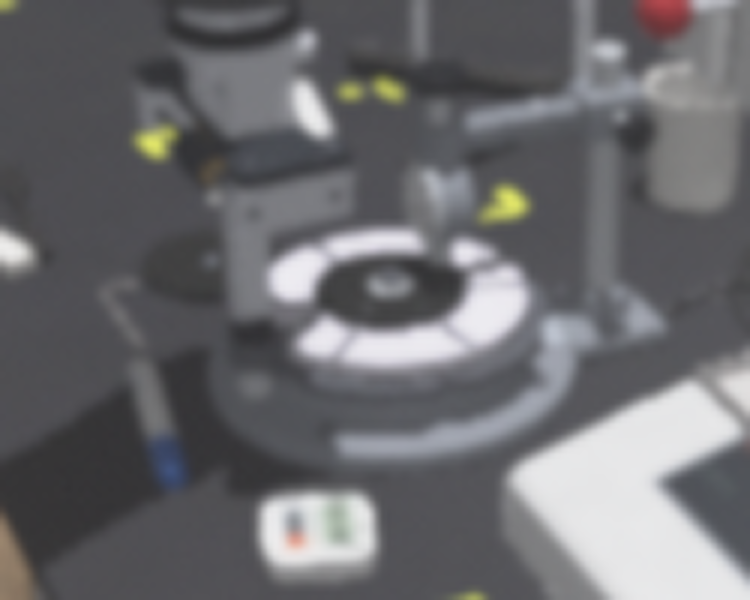

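The table has turned and the knob is still under the fingertip, at about (255,335). I carry on along the arc and stop about 10° short of the notch.

Call:
arm_command([
  {"x": 0.0008,"y": 0.0045,"z": 0,"wx": 0,"wy": 0,"wz": 0},
  {"x": 0.0014,"y": 0.009,"z": 0,"wx": 0,"wy": 0,"wz": 0},
  {"x": 0.002,"y": 0.018,"z": 0,"wx": 0,"wy": 0,"wz": 0},
  {"x": 0.0018,"y": 0.0271,"z": 0,"wx": 0,"wy": 0,"wz": 0},
  {"x": 0.0008,"y": 0.0361,"z": 0,"wx": 0,"wy": 0,"wz": 0},
  {"x": -0.001,"y": 0.045,"z": 0,"wx": 0,"wy": 0,"wz": 0},
  {"x": -0.0035,"y": 0.0537,"z": 0,"wx": 0,"wy": 0,"wz": 0},
  {"x": -0.0051,"y": 0.058,"z": 0,"wx": 0,"wy": 0,"wz": 0},
  {"x": -0.0068,"y": 0.0622,"z": 0,"wx": 0,"wy": 0,"wz": 0},
  {"x": -0.0068,"y": 0.0622,"z": 0,"wx": 0,"wy": 0,"wz": 0},
])

```text
time_s: 7.6
eef_pos: [0.4941, 0.3435, 0.0962]
tcp_rot: [-0.001, 3.139, 0.004]
wrist_force: [0.2, 1.2, 14.3]
grip_width: 0.006
grasp_force: 6.8
```

Call:
arm_command([
  {"x": 0,"y": 0,"z": -0.01,"wx": 0,"wy": 0,"wz": 0},
  {"x": 0,"y": 0,"z": -0.04,"wx": 0,"wy": 0,"wz": 0},
  {"x": 0,"y": 0,"z": -0.08,"wx": 0,"wy": 0,"wz": 0},
  {"x": 0,"y": 0,"z": -0.12,"wx": 0,"wy": 0,"wz": 0},
  {"x": 0,"y": 0,"z": -0.16,"wx": 0,"wy": 0,"wz": 0},
  {"x": -0.02,"y": 0,"z": -0.2,"wx": 0,"wy": 0,"wz": 0},
  {"x": -0.05,"y": -0.01,"z": -0.22,"wx": 0,"wy": 0,"wz": 0},
  {"x": -0.08,"y": -0.02,"z": -0.22,"wx": 0,"wy": 0,"wz": 0},
  {"x": -0.08,"y": -0.02,"z": -0.22,"wx": 0,"wy": 0,"wz": 0},
  {"x": -0.08,"y": -0.02,"z": -0.22,"wx": 0,"wy": 0,"wz": 0},
])

```text
time_s: 8.43
eef_pos: [0.574, 0.3206, 0.3148]
tcp_rot: [0.004, 3.141, -0.0]
wrist_force: [-0.6, 0.3, -0.8]
grip_width: 0.003
grasp_force: 0.0
```

```bash
python3 w.py w5; python3 -c "
import cv2,numpy as np
a=cv2.imread('pics/w5.png');c=cv2.resize(a[0:200,200:440],None,fx=3,fy=3,interpolation=cv2.INTER_CUBIC)
cv2.imwrite('pics/c5.png',np.clip(c*1.6,0,255).astype(np.uint8))"
```

```text
tester [308.3, 171.2] 0.56 [0.5862 0.2999 0.    ]
disc [308.0, 170.9] 0.69 [0.5857 0.2994 0.    ]
plunger_top [331.5, 113.8] 0.75 [0.4953 0.3343 0.088 ]
head_top [301.5, 250.3] 0.83 [0.6249 0.3013 0.21  ]
column_top [309.2, 68.3] 0.54 [0.4567 0.311  0.202 ]
timer [203.9, 92.8] 0.6 [0.4646 0.1427 0.    ]
marker [307.5, 65.6] 0.9 [0.4269 0.3011 0.    ]
[0.5724 0.3221 0.3145] [ 0.0009 -3.1415 -0.0002] [-0.3281 -0.2572  0.886 ] 0.004918020421768741 8.8833
cam [0.4925 0.3212 0.4787] [ 0.2791 -0.0009 -0.9603]
```

View pics/c5.png

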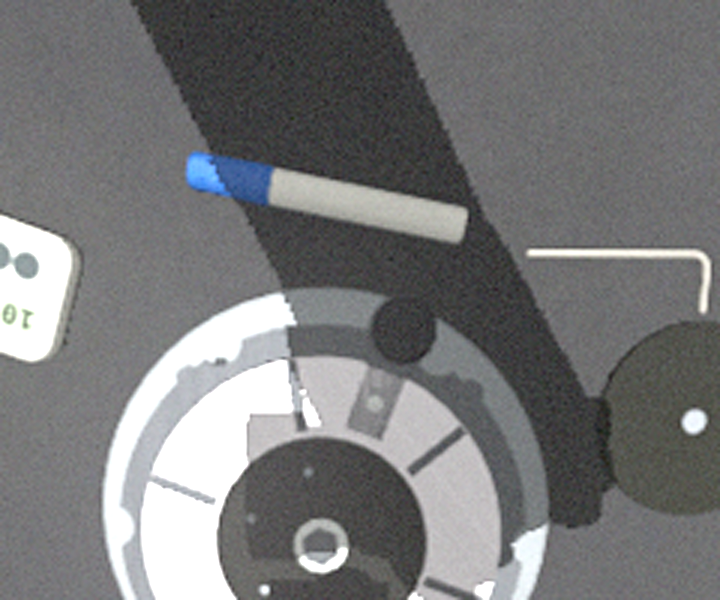

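The plunger knob is at crop (404,330), short of the next notch at about (463,385). The timer, pen, key and spare disc are undisturbed.

Run:
```python
from h import *
np.set_printoptions(precision=4,suppress=True)
s=robot.snapshot('wrist');f=lambda u,v,z:onz(s,(200+u/3,v/3),z)
c=f(320,544,.073);print('c',c)
for z in(.0825,):
  K=f(404,330,z);N=f(463,385,.048)
  for p in(K,N): d=p[:2]-c[:2];print(p,np.hypot(*d),np.degrees(np.arctan2(d[1],d[0]))%360)
K=np.array(c[:2]);
for a in(168,164,160,156,152,148,146,144,142): print(a,(c[:2]+.104*np.array([np.cos(np.radians(a)),np.sin(np.radians(a))])))
```

```text
c [0.5846 0.3023 0.073 ]
[0.4889 0.3399 0.0825] 0.10280546547584835 158.5846150851147
[0.5135 0.3695 0.048 ] 0.0977822177033822 136.59586804853052
168 [0.4829 0.324 ]
164 [0.4846 0.331 ]
160 [0.4869 0.3379]
156 [0.4896 0.3446]
152 [0.4928 0.3512]
148 [0.4964 0.3575]
146 [0.4984 0.3605]
144 [0.5004 0.3635]
142 [0.5026 0.3664]
```

Call:
arm_command([
  {"x": 0.025,"y": -0.003,"z": 0,"wx": 0,"wy": 0,"wz": 6},
  {"x": 0.05,"y": -0.006,"z": 0,"wx": 0,"wy": 0,"wz": 12},
  {"x": 0.075,"y": -0.01,"z": 0,"wx": 0,"wy": 0,"wz": 18},
  {"x": 0.099,"y": -0.013,"z": 0.02,"wx": 0,"wy": 0,"wz": 24},
  {"x": 0.099,"y": -0.013,"z": 0.05,"wx": 0,"wy": 0,"wz": 28},
  {"x": 0.099,"y": -0.013,"z": 0.085,"wx": 0,"wy": 0,"wz": 28},
  {"x": 0.099,"y": -0.013,"z": 0.12,"wx": 0,"wy": 0,"wz": 28},
  {"x": 0.099,"y": -0.013,"z": 0.155,"wx": 0,"wy": 0,"wz": 28},
  {"x": 0.099,"y": -0.013,"z": 0.18,"wx": 0,"wy": 0,"wz": 28},
  {"x": 0.099,"y": -0.013,"z": 0.2,"wx": 0,"wy": 0,"wz": 28},
  {"x": 0.099,"y": -0.013,"z": 0.2,"wx": 0,"wy": 0,"wz": 28},
])

```text
time_s: 9.85
eef_pos: [0.4719, 0.3076, 0.1109]
tcp_rot: [-0.759, -3.046, 0.007]
wrist_force: [-0.7, 0.0, 0.4]
grip_width: 0.006
grasp_force: 0.0
```

Call:
arm_command([
  {"x": 0,"y": 0,"z": 0.015,"wx": 0,"wy": 0,"wz": 0},
  {"x": 0,"y": 0,"z": 0.028,"wx": 0,"wy": 0,"wz": 0},
  {"x": 0,"y": 0,"z": 0.036,"wx": 0,"wy": 0,"wz": 0},
  {"x": 0,"y": 0,"z": 0.0385,"wx": 0,"wy": 0,"wz": 0},
  {"x": 0,"y": 0,"z": 0.0385,"wx": 0,"wy": 0,"wz": 0},
])

```text
time_s: 10.27
eef_pos: [0.4739, 0.3089, 0.0763]
tcp_rot: [-0.76, -3.048, 0.0]
wrist_force: [0.8, 0.3, -0.6]
grip_width: 0.003
grasp_force: 0.0
```

Run:
```python
from h import *
np.set_printoptions(precision=4,suppress=True)
s=robot.snapshot('side')
o=robot.get_obs();print(o['eef_pos'],o['wrist_force'],o['time_s'])
a=cv2.resize(s['pixels'][150:250,230:355],(750,600),interpolation=cv2.INTER_CUBIC)
cv2.imwrite('pics/s6.png',a)
```

```text
[0.4741 0.309  0.0767] [ 0.2158 -0.6183  0.1395] 10.3167
```

View pics/s6.png

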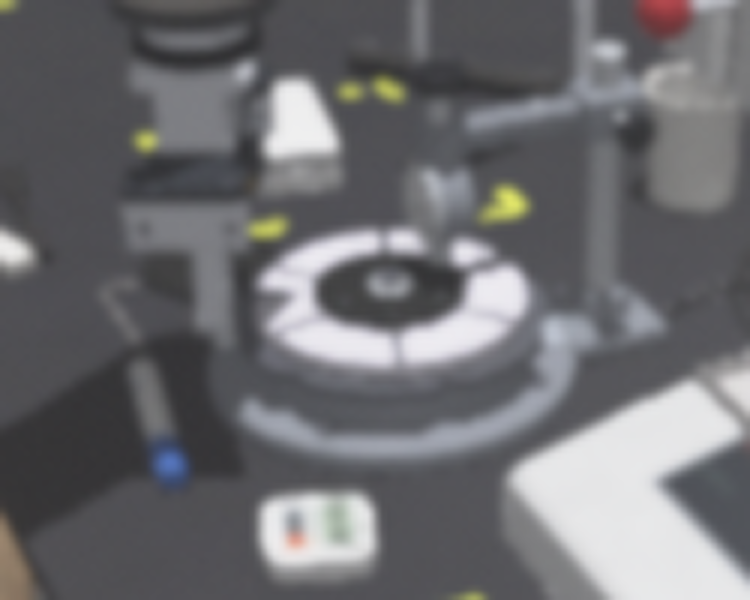

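The finger is beside the plunger in front of the next notch, with no contact. Next I push along the tangent.

Call:
arm_command([
  {"x": 0,"y": 0,"z": 0.002,"wx": 0,"wy": 0,"wz": 0},
  {"x": 0,"y": 0.003,"z": 0.004,"wx": 0,"wy": 0,"wz": 0},
  {"x": 0,"y": 0.006,"z": 0.004,"wx": 0,"wy": 0,"wz": 0},
  {"x": 0,"y": 0.009,"z": 0.004,"wx": 0,"wy": 0,"wz": 0},
  {"x": 0,"y": 0.011,"z": 0.004,"wx": 0,"wy": 0,"wz": 0},
  {"x": 0,"y": 0.013,"z": 0.004,"wx": 0,"wy": 0,"wz": 0},
  {"x": 0,"y": 0.015,"z": 0.004,"wx": 0,"wy": 0,"wz": 0},
  {"x": 0,"y": 0.017,"z": 0.004,"wx": 0,"wy": 0,"wz": 0},
  {"x": 0,"y": 0.019,"z": 0.004,"wx": 0,"wy": 0,"wz": 0},
  {"x": 0,"y": 0.02,"z": 0.004,"wx": 0,"wy": 0,"wz": 0},
])

```text
time_s: 11.15
eef_pos: [0.4827, 0.3265, 0.0717]
tcp_rot: [-0.759, -3.048, 0.001]
wrist_force: [-4.9, -1.9, 0.4]
grip_width: 0.007
grasp_force: 2.1
```

Contact is made and the push is about 5 N. I continue slowly.

Call:
arm_command([
  {"x": 0,"y": 0.001,"z": 0,"wx": 0,"wy": 0,"wz": 0},
  {"x": 0,"y": 0.002,"z": 0,"wx": 0,"wy": 0,"wz": 0},
  {"x": 0,"y": 0.003,"z": 0,"wx": 0,"wy": 0,"wz": 0},
  {"x": 0,"y": 0.004,"z": 0,"wx": 0,"wy": 0,"wz": 0},
  {"x": 0,"y": 0.005,"z": 0,"wx": 0,"wy": 0,"wz": 0},
])

```text
time_s: 11.57
eef_pos: [0.4851, 0.3308, 0.0718]
tcp_rot: [-0.76, -3.048, 0.001]
wrist_force: [-4.3, -2.3, 1.6]
grip_width: 0.006
grasp_force: 2.0
```

Call:
arm_command([
  {"x": 0,"y": 0.001,"z": 0,"wx": 0,"wy": 0,"wz": 0},
  {"x": 0,"y": 0.002,"z": 0,"wx": 0,"wy": 0,"wz": 0},
  {"x": 0,"y": 0.003,"z": 0,"wx": 0,"wy": 0,"wz": 0},
])

```text
time_s: 11.82
eef_pos: [0.4873, 0.3339, 0.0721]
tcp_rot: [0.76, 3.048, 0.001]
wrist_force: [-1.2, -0.9, 0.5]
grip_width: 0.002
grasp_force: 0.5
```

Call:
arm_command([
  {"x": 0,"y": 0.001,"z": 0,"wx": 0,"wy": 0,"wz": 0},
  {"x": 0,"y": 0.002,"z": 0,"wx": 0,"wy": 0,"wz": 0},
  {"x": 0,"y": 0.002,"z": 0,"wx": 0,"wy": 0,"wz": 0},
])

```text
time_s: 12.07
eef_pos: [0.4877, 0.3346, 0.0719]
tcp_rot: [-0.76, -3.048, 0.002]
wrist_force: [-4.8, -5.5, 5.3]
grip_width: 0.006
grasp_force: 3.5
```

Call:
arm_command([
  {"x": 0,"y": 0.001,"z": 0,"wx": 0,"wy": 0,"wz": 0},
  {"x": 0,"y": 0.0015,"z": 0,"wx": 0,"wy": 0,"wz": 0},
  {"x": 0,"y": 0.0015,"z": 0,"wx": 0,"wy": 0,"wz": 0},
])

```text
time_s: 12.32
eef_pos: [0.4878, 0.3349, 0.0718]
tcp_rot: [-0.761, -3.046, 0.005]
wrist_force: [-8.4, -11.5, 10.1]
grip_width: 0.004
grasp_force: 6.9
```

Locked: 1.5 mm more command gives only 0.3 mm of motion. I back off, rise and check from above.

Call:
arm_command([
  {"x": 0,"y": -0.008,"z": 0,"wx": 0,"wy": 0,"wz": 0},
  {"x": 0,"y": -0.02,"z": 0,"wx": 0,"wy": 0,"wz": 0},
  {"x": 0,"y": -0.02,"z": -0.03,"wx": 0,"wy": 0,"wz": 0},
  {"x": 0,"y": -0.02,"z": -0.07,"wx": 0,"wy": 0,"wz": 0},
  {"x": 0,"y": -0.02,"z": -0.11,"wx": 0,"wy": 0,"wz": 0},
  {"x": 0,"y": -0.02,"z": -0.15,"wx": 0,"wy": 0,"wz": -4},
  {"x": 0,"y": -0.02,"z": -0.19,"wx": 0,"wy": 0,"wz": -10},
  {"x": 0,"y": -0.02,"z": -0.23,"wx": 0,"wy": 0,"wz": -16},
  {"x": -0.02,"y": -0.01,"z": -0.245,"wx": 0,"wy": 0,"wz": -22},
  {"x": -0.05,"y": 0.01,"z": -0.245,"wx": 0,"wy": 0,"wz": -28},
  {"x": -0.07,"y": 0.03,"z": -0.245,"wx": 0,"wy": 0,"wz": -28},
  {"x": -0.07,"y": 0.03,"z": -0.245,"wx": 0,"wy": 0,"wz": -28},
])

```text
time_s: 13.32
eef_pos: [0.5682, 0.3299, 0.3165]
tcp_rot: [0.002, 3.14, -0.0]
wrist_force: [-1.9, -0.2, -0.5]
grip_width: 0.007
grasp_force: 0.0
```

```bash
python3 w.py w7; python3 -c "
import cv2,numpy as np
a=cv2.imread('pics/w7.png');c=cv2.resize(a[0:280,180:440],None,fx=2.1,fy=2.1,interpolation=cv2.INTER_CUBIC)
cv2.imwrite('pics/c7.png',np.clip(c*1.6,0,255).astype(np.uint8))"
```

```text
tester [304.4, 174.4] 0.66 [0.5866 0.3027 0.    ]
disc [302.7, 176.1] 0.84 [0.5894 0.2998 0.    ]
plunger_top [340.3, 124.8] 0.92 [0.5034 0.355  0.088 ]
head_top [291.3, 255.6] 0.93 [0.626  0.3001 0.21  ]
timer [197.4, 99.7] 0.61 [0.4693 0.1402 0.    ]
marker [302.4, 68.8] 0.87 [0.4257 0.3025 0.    ]
[0.564  0.3304 0.3173] [-0.0007  3.1414  0.0008] [-0.1857 -0.2833 -0.3695] 0.005807828111797751 13.7667
cam [0.4865 0.3303 0.4802] [ 0.2803 -0.0004 -0.9599]
```

View pics/c7.png

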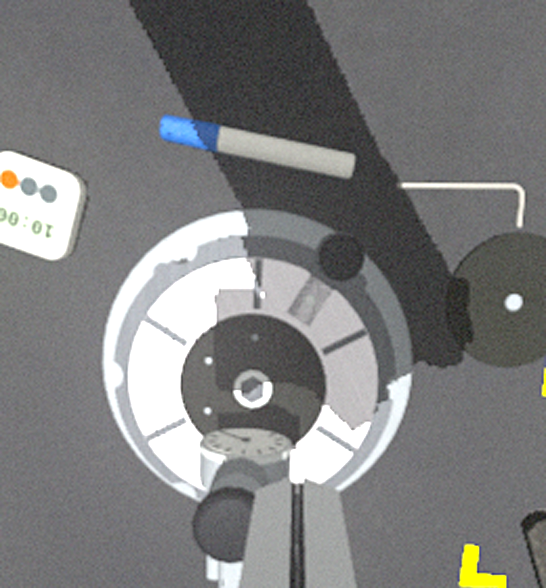

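The plunger knob is at crop (341,256), which is 146.6° about the axis and in the notch. The loose items have not moved. Next I go over the head knob.

Call:
arm_command([
  {"x": -0.02,"y": -0.011,"z": 0,"wx": 0,"wy": 0,"wz": 0},
  {"x": -0.04,"y": -0.022,"z": 0,"wx": 0,"wy": 0,"wz": 0},
  {"x": -0.059,"y": -0.031,"z": 0.015,"wx": 0,"wy": 0,"wz": 0},
  {"x": -0.059,"y": -0.031,"z": 0.04,"wx": 0,"wy": 0,"wz": 0},
  {"x": -0.059,"y": -0.031,"z": 0.06,"wx": 0,"wy": 0,"wz": 0},
  {"x": -0.059,"y": -0.031,"z": 0.075,"wx": 0,"wy": 0,"wz": 0},
  {"x": -0.059,"y": -0.031,"z": 0.08,"wx": 0,"wy": 0,"wz": 0},
  {"x": -0.059,"y": -0.031,"z": 0.08,"wx": 0,"wy": 0,"wz": 0},
])

```text
time_s: 14.43
eef_pos: [0.6227, 0.2992, 0.236]
tcp_rot: [0.0, -3.14, 0.001]
wrist_force: [-0.3, 0.5, -0.6]
grip_width: 0.003
grasp_force: 0.0
```

Call:
arm_command([
  {"x": 0,"y": 0,"z": 0.004,"wx": 0,"wy": 0,"wz": 0},
  {"x": 0,"y": 0,"z": 0.007,"wx": 0,"wy": 0,"wz": 0},
  {"x": 0,"y": 0,"z": 0.01,"wx": 0,"wy": 0,"wz": 0},
  {"x": 0,"y": 0,"z": 0.013,"wx": 0,"wy": 0,"wz": 0},
  {"x": 0,"y": 0,"z": 0.016,"wx": 0,"wy": 0,"wz": 0},
  {"x": 0,"y": 0,"z": 0.016,"wx": 0,"wy": 0,"wz": 0},
])

```text
time_s: 14.93
eef_pos: [0.6238, 0.2995, 0.2214]
tcp_rot: [-0.0, 3.141, 0.001]
wrist_force: [-1.1, -0.5, 7.2]
grip_width: 0.006
grasp_force: 3.4
```

Call:
arm_command([
  {"x": 0,"y": 0,"z": 0.002,"wx": 0,"wy": 0,"wz": 0},
  {"x": 0,"y": 0,"z": 0.004,"wx": 0,"wy": 0,"wz": 0},
  {"x": 0,"y": 0,"z": 0.006,"wx": 0,"wy": 0,"wz": 0},
  {"x": 0,"y": 0,"z": 0.008,"wx": 0,"wy": 0,"wz": 0},
  {"x": 0,"y": 0,"z": 0.008,"wx": 0,"wy": 0,"wz": 0},
  {"x": 0,"y": 0,"z": 0.008,"wx": 0,"wy": 0,"wz": 0},
])

```text
time_s: 15.43
eef_pos: [0.6238, 0.2995, 0.2143]
tcp_rot: [0.0, 3.14, 0.002]
wrist_force: [-4.0, -0.5, 12.6]
grip_width: 0.003
grasp_force: 6.3
```

Call:
arm_command([
  {"x": 0,"y": 0,"z": 0.001,"wx": 0,"wy": 0,"wz": 0},
  {"x": 0,"y": 0,"z": 0.002,"wx": 0,"wy": 0,"wz": 0},
  {"x": 0,"y": 0,"z": 0.003,"wx": 0,"wy": 0,"wz": 0},
  {"x": 0,"y": 0,"z": 0.003,"wx": 0,"wy": 0,"wz": 0},
  {"x": 0,"y": 0,"z": 0.003,"wx": 0,"wy": 0,"wz": 0},
])

```text
time_s: 15.85
eef_pos: [0.6239, 0.2995, 0.212]
tcp_rot: [0.0, 3.14, 0.002]
wrist_force: [-5.6, -2.5, 18.5]
grip_width: 0.002
grasp_force: 9.4
```

Call:
arm_command([
  {"x": 0,"y": 0,"z": 0,"wx": 0,"wy": 0,"wz": 0},
  {"x": 0,"y": 0,"z": 0,"wx": 0,"wy": 0,"wz": 0},
  {"x": 0,"y": 0,"z": 0,"wx": 0,"wy": 0,"wz": 0},
  {"x": 0,"y": 0,"z": 0,"wx": 0,"wy": 0,"wz": 0},
])

```text
time_s: 16.18
eef_pos: [0.6239, 0.2995, 0.212]
tcp_rot: [0.0, 3.14, 0.002]
wrist_force: [-7.1, -3.2, 19.0]
grip_width: 0.005
grasp_force: 9.4
```

Run:
```python
from h import *
for n in('side','top'):
    s=robot.snapshot(n); r=robot.mark_of(s,'plunger_top')[:1]
    if r: print(n,r[0]['conf'],onz(s,r[0]['location'],.088))
o=robot.get_obs();print(o['eef_pos'],o['wrist_force'],o['time_s'])
print(robot.hand_in())
```

```text
side 0.56 [0.49930907 0.3607202  0.088     ]
[0.62386178 0.29955636 0.21204535] [-6.5949657  -1.85490053 18.19297445] 16.3833
the job is handed in; nothing more can be done
None
```

Handed in at about 16 s of the 64 s allowed: the table is locked one notch clockwise (knob measured at the notch angle, further pushing resisted), and the fingertips hold the head pressed onto the disc at about 18 N; nothing loose was touched, and no verdict came back.

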